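# Level the sagging bottle stand with a wedge

### The job

The hinged deck of the bottle stand sags at its front edge, so the growing bottle leans. Take the orange wedge by its handle, slide its thin end under the middle of that edge and push it in until the deck has come up level and is held snug against its rubber bumpers, without forcing it once it is tight. Then let go and leave the wedge there, with the other loose things left standing where they are.

Things in the scene. Friction and masses are not known exactly. Their poses are not given: they have to be found in the camera images.
- wedge_grip (a point): Centre of the upright handle block of the loose orange nylon wedge (0.15 kg), 28 mm above its flat sole. The handle is 26 mm along x and 30 mm along y (grip it from above, fingers closing along y), its top 53 mm above the sole. x points from the handle to the thin end, z up.
- wedge_tip (a point): Middle of the wedge's thin end, at the sole, 148 mm ahead (+x) of the handle's centre. The blade, 40 mm wide, is 3 mm high here and rises evenly (1:5) over 135 mm to 30 mm at the handle. Sole and blade are slippery (friction about 0.2, varying a little); the handle is not (0.6). Axes as wedge_grip.
- wedge: The same wedge; origin on its sole below the handle's centre. Pushing it takes 3 to 8 N while it lifts the deck, then some 2 N more for each further mm once the deck meets the bumpers. Stop at about 13 N of push (steady, slow pushing): the wedge then carries 9 to 24 N and friction keeps it there when let go.
- stand_mouth (a point): Point of the stand's fixed feet: middle of the deck's lower front edge when level, 20 mm above the table. x points into the stand, square to the edge (the way to push the wedge), y along the edge, z up. In x and y it is true; the real edge height is NOT measured: the frame on its screw feet sits up to 3 mm higher or lower. Under the deck it is open to the table, 110 mm to either side, 170 mm inwards.
- stand: Bottle stand, 280 mm wide, fixed to the table: feet, aluminium frame, hinged deck; origin on the table 85 mm behind (+x) stand_mouth, same axes. At the front corners, 128 mm either side, are posts 58 mm high with dark lips over the deck and rubber bumpers under them. Snug: the wedge carries 7 N or more from the deck's edge; above 30 N the lips bend.
- spare_bottle: Loose growing bottle with mushrooms, 84 mm wide, 240 mm tall, standing left of the stand; origin under its centre. Leave alone.
- empty_bottle: Loose empty ivory bottle, 84 mm wide, 150 mm tall, standing right of the stand; origin under its centre. Leave alone.
- spacer: Loose flat grey plastic spacer, 110 x 40 x 12 mm with a small raised grip (28 mm high); not tapered, not needed. It lies where the wedge does not, left or right. Origin under its centre. Leave alone.
- deck (a joint): Tilt of the deck (rad): -0.06 sagging at the start, 0 level, just touching the bumpers. The deck is a steel plate 170 x 220 x 6 mm with a red line along its front edge, freely hinged at its rear, carrying a fixed bottle (90 mm wide, 240 tall, axis 110 mm behind the edge). Sagging, its lower front edge is 10 mm lower than level.
Mind the look-alikes: they are no part of the job. What is meant by the wedge is not green or white, and is the larger of those in its own colour.

How it is judged:
By the outcome, as a careful person would: the job done as asked, in the order asked, and still so for the second after the job is handed in, with the robot touching nothing.
It also fails if it takes over 64 s, if anything falls off the work surface, if the arm or the gripper's body presses on something with over 40 N, if the wrist force passes 120 N, or if a joint passes its speed limit or range.

### The arm

A 6-joint arm with a two-finger parallel gripper is mounted at the origin on the work surface. World frame = base frame: x ahead of the robot, y to its left, z up, the work surface at z = 0. Lengths are in m, angles in rad, forces in N, time in s.
With the tool pointing down it reaches from about 0.325 to 0.775 m from the base axis. Payload 5.5 kg.
Tool frame: the origin (TCP) lies at the very end of the fingers, on their centre line; the grasp point (between the pads) lies 19 mm behind it; z points along the fingers, x is the direction in which the jaws open and shut, and the axes are right-handed (so a half turn about z gives the same grasp; the last joint's range is limited). The gripper opens to 88 mm and grips with 3 to 60 N. Pads are 20 mm wide; open, the fingers measure 115 mm over their backs; the gripper's body (75 mm by 178 mm) begins 61 mm behind the grasp point.
Start: joints at [-1.211, 0.091, 1.231, -0, 1.82, -0.057], TCP at [0.243, -0.549, 0.223] pointing down, gripper open.
Joint ranges: [-2.87, 2.87], [-0.86, 2.18], [0.17, 2.46], [-1.51, 4.65], [0.06, 2.69], [-2.65, 2.65]. Speed limits (rad/s): [2.57, 2.57, 3.01, 3.14, 3.14, 3.14].

### API

Orientations are given as a unit quaternion [w, x, y, z].
In Python, from workcell import arm gives the robot as it stands.
- The arm moves only by the tool arm_command, never from a script. Its argument "rows" is a list of rows, each a list of 4 numbers: the shift along the tool's x, y, z in m, then the turn about the tool's z in degrees. In form: [[tx, ty, tz, twist], ...]. A call has 1 to 12 rows; each row is the pose to reach, as a shift and turn from the pose measured when the call began, along the tool's axes at that moment; what a row does not reach only later rows make up. A row lasts 1/12 s, in which the tool goes at most 41.7 mm and 7.16 degrees, less where a joint would pass 70% of its speed; a pose out of reach is approached as far as the arm can. A call with a gripper value outside its range is refused whole. "gripper" is the finger opening in m, from 0 to 0.0878, set as the call begins (left out, the last holds). The fingers move at their own pace and stop on an object; "force" is the grip in N (left out, the last holds). Time passes only in rows, so rows that repeat a pose let the fingers close. It gives the time, the measured TCP pose, the force and the opening at its end, in the units of the state.
- arm.sense(): the state, without advancing time (a new reading comes with each control period).
- arm.grab_frame(name): name is "scene" or "side" or "wrist"; returns the picture (420x560x3 uint8, blue, green, red); there is no depth.
- arm.camera_info(name): a dict with "fov_y" (degrees; the focal length in pixels is half the picture's height over the tangent of half this angle, whatever the lens; pixels are square), "cx", "cy" (the principal point, pixels), "dist_coeffs" ([k1, k2, p1, p2, k3] as OpenCV has them; the pictures are not rectified), "R" (3x3) and "t" (3): a world point X has camera coordinates R X + t; the wrist camera has in their place "hand_eye" (4x4, takes a point from camera to tool coordinates, whose origin is the TCP and whose axes are the tool frame's). Camera axes: x right, y down, z forward; pixel columns grow to the right and rows downward; lengths in m; the calibration is good to about 2 mm. A picture is of the moment at which its call begins: read the wrist's pose just before it. camera_info takes no time and is no camera call.
- arm.hand_in(): hands the job in, once; it reports no verdict.
Trained networks look in the newest picture that a camera, given by its name, has taken for a name from the list of things; names that differ only in an ending like _2 or _b are one class to them, and where a whole thing is asked for, a point or a joint stands for the part that bears it (a point fixed in the world has none). Each returns a list of dicts, best first, with "p" (0 to 1); they miss things now and then, are a little off and sometimes report something else, mostly with a low value. They report only what shows in the picture. A call takes as long as a camera call. They do not tell look-alikes from the thing itself.
- arm.look_for(query, camera): "location" ([column, row] in pixels, amid what is visible of it).
The state is a dict: "time_s": time; "joints": joint angles; "qd": joint speeds; "joint_torque": joint torques, N m; "eef_pos": TCP position; "orientation": TCP orientation; "wrist_force": force on the tool from outside, world axes, zero at the start; "wrist_torque": the same for the moment, N m; "opening": finger opening in m.
Only numpy, scipy, OpenCV 4.12 (cv2) and the standard library are available. Lean on these libraries where they do the work, as an engineer would, in place of code of your own. Each camera call takes 0.05 s, during which the arm holds its last target.

## Working session

There is one attempt and no reset: what is moved stays moved. The work goes in short steps, Python scripts to look and compute and a tool call to move; the robot and the scene stay as the last step left them, time stands still between calls to the robot, and variables do not carry over. Pictures are saved under pics/ and viewed, and the job is handed in when it is done.

Besides the shell and the picture viewer there is one more tool, called after "Emit:" by a JSON object that holds its "fn" and its "kwargs", one argument or row to a line. arm_command: Moves the arm, as the interface text tells. Its arguments: {"type":"object","properties":{"rows":{"type":"array","items":{"type":"array","items":{"type":"number"}}},"gripper":{"type":"number"},"force":{"type":"number"}},"required":["rows"]}

```bash
mkdir -p pics; ls; cat > h.py <<'E'
import numpy as np, cv2
from workcell import arm
def K(ci,h=420):
    f=h/2/np.tan(np.radians(ci['fov_y'])/2)
    return np.array([[f,0,ci['cx']],[0,f,ci['cy']],[0,0,1]])
def quatR(q):
    w,x,y,z=q
    return np.array([[1-2*(y*y+z*z),2*(x*y-z*w),2*(x*z+y*w)],[2*(x*y+z*w),1-2*(x*x+z*z),2*(y*z-x*w)],[2*(x*z-y*w),2*(y*z+x*w),1-2*(x*x+y*y)]])
def cam(name,s=None):
    ci=arm.camera_info(name)
    if 'R' in ci: R=np.array(ci['R']);t=np.array(ci['t'])
    else:
        s=s or arm.sense(); T=np.eye(4);T[:3,:3]=quatR(s['orientation']);T[:3,3]=s['eef_pos']
        M=np.linalg.inv(T@np.array(ci['hand_eye']));R=M[:3,:3];t=M[:3,3]
    return K(ci),np.array(ci['dist_coeffs'],float),R,t
def ray(c,px):
    k,d,R,t=c
    u=cv2.undistortPoints(np.array([[px]],float),k,d)[0,0]
    return -R.T@t, R.T@np.array([u[0],u[1],1])
def onz(c,px,z):
    o,v=ray(c,px); return o+v*(z-o[2])/v[2]
def proj(c,P):
    k,d,R,t=c
    return cv2.projectPoints(np.array(P,float).reshape(-1,1,3),cv2.Rodrigues(R)[0],t,k,d)[0][:,0]
E
python3 - <<'E'
from h import *
s=arm.sense();print(s)
for n in ['scene','side','wrist']:
    cv2.imwrite(f'pics/{n}0.png',arm.grab_frame(n)); 
    c=cam(n,s);print(n,-c[2].T@c[3])
for n in ['scene','side']:
    for q in ['wedge_grip','wedge_tip','stand_mouth','spacer','deck','stand']:
        try:
            for r in arm.look_for(q,n)[:4]: print(n,q,np.round(r['location'],1),round(r['p'],2))
        except Exception as e: print(q,e)
E
```

```text
pics
{'time_s': 0.0, 'joints': array([-1.21072072e+00,  9.18205075e-02,  1.23186777e+00, -5.35909628e-06,
        1.81980262e+00, -5.67018008e-02]), 'qd': array([-7.24482797e-04, -3.25962039e-04, -1.48720315e-03,  3.24289647e-04,
       -5.00530985e-05, -1.18671626e-03]), 'joint_torque': array([-1.72292323e-03, -4.46442318e+01, -4.06453514e+01,  6.94160443e-02,
        2.90020084e-02, -1.52399139e-04]), 'eef_pos': array([ 0.24278018, -0.54836183,  0.22154008]), 'orientation': array([-5.59918805e-04,  8.38097058e-01, -5.45520321e-01, -7.66373419e-04]), 'wrist_force': array([-0.23966263, -0.04689286, -0.44469056]), 'wrist_torque': array([-0.03351575, -0.03528632,  0.00126038]), 'opening': 0.08791347251997904}
scene [ 1.6615366  -0.36039205  1.04953045]
side [0.48860718 0.92478683 0.84636382]
wrist [ 0.31857759 -0.51512743  0.38391736]
scene wedge_grip [160.7 249.9] 0.84
scene wedge_grip [193.6 219.3] 0.75
scene wedge_grip [209.2 286.8] 0.68
scene wedge_grip [163.5 190.8] 0.65
scene wedge_tip [207.1 290.7] 0.93
scene wedge_tip [194.2 217.8] 0.91
scene wedge_tip [155.8 254.8] 0.73
scene wedge_tip [161.7 191.8] 0.56
scene stand_mouth [289.7 270.1] 0.81
scene spacer [360.  210.3] 0.83
scene deck [287.1 263.6] 0.74
scene stand [287.4 269.1] 0.73
side wedge_grip [369.4 164.4] 0.79
side wedge_grip [285.5 155.5] 0.74
side wedge_grip [321.1 176.8] 0.73
side wedge_grip [226.7 170.3] 0.61
side wedge_tip [320.7 180.1] 0.75
side wedge_tip [287.7 155.9] 0.69
side wedge_tip [230.4 172.5] 0.58
side wedge_tip [367.3 163.8] 0.57
side stand_mouth [208.3 211.8] 0.74
side spacer [286.3 314.8] 0.55
side spacer [287.3 153.2] 0.53
side deck [211.2 204.4] 0.87
side stand [207.5 210.8] 0.61
```

View pics/scene0.png

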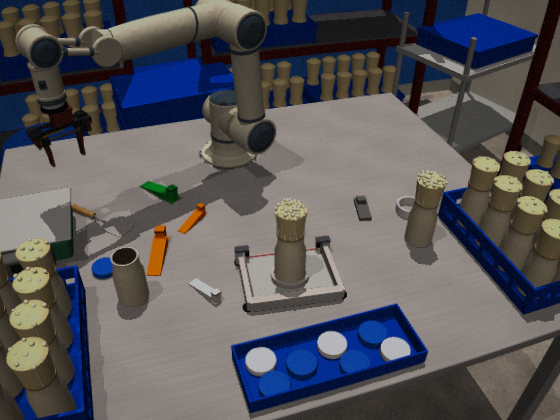

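View pics/side0.png

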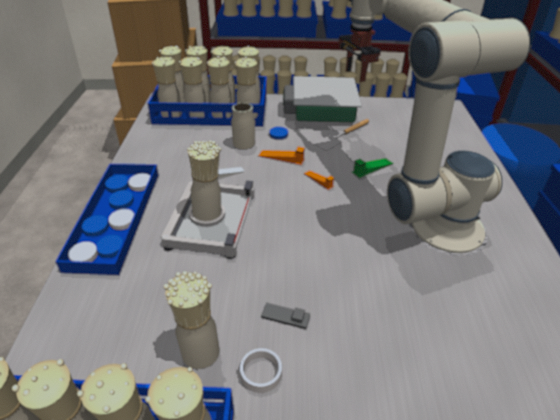

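View pics/wrist0.png

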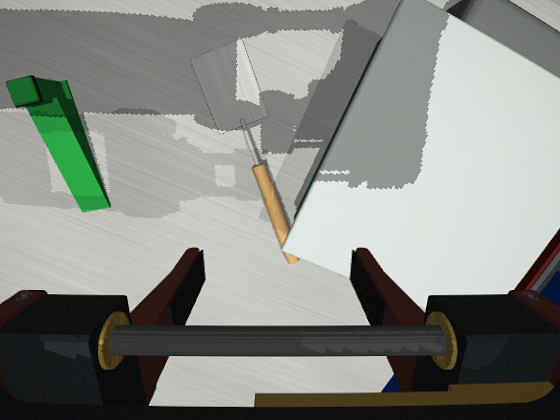

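The large orange wedge is at scene (160,250) and side (283,155). The small orange, green and white ones are look-alikes. The stand's red edge faces the robot. I'll zoom in for precise pixels.

```bash
python3 - <<'E'
import cv2,numpy as np
a=cv2.imread('pics/scene0.png');b=cv2.imread('pics/side0.png')
up=lambda i,x,y,w,h,k:cv2.resize(i[y:y+h,x:x+w],None,fx=k,fy=k,interpolation=cv2.INTER_CUBIC)
cv2.imwrite('pics/z1.png',up(a,130,190,100,100,6))
cv2.imwrite('pics/z2.png',up(a,225,230,130,85,6))
cv2.imwrite('pics/z3.png',up(b,250,130,100,70,8))
cv2.imwrite('pics/z4.png',up(b,155,165,110,95,6))
E
```

```text
(no output)
```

View pics/z1.png

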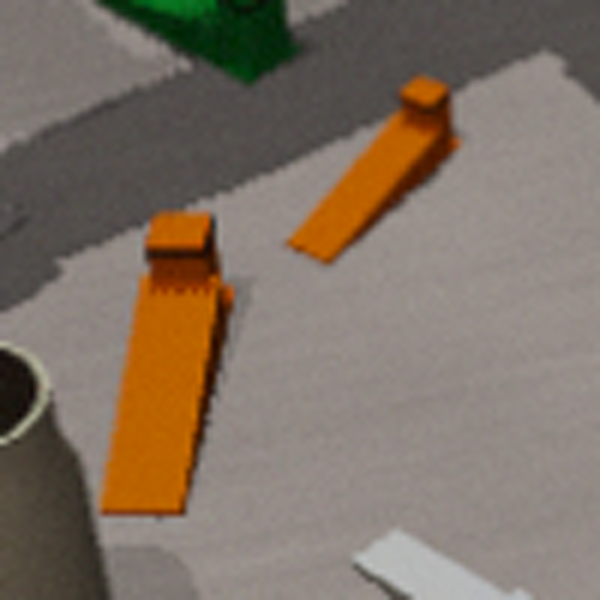

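View pics/z2.png

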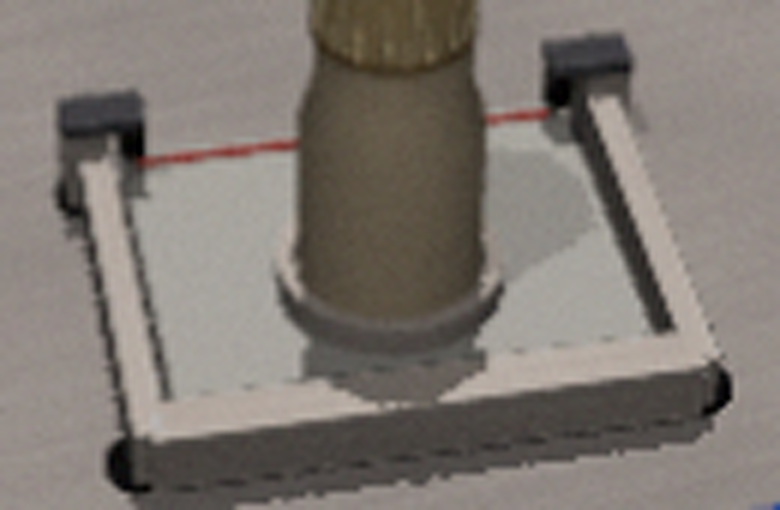

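View pics/z3.png

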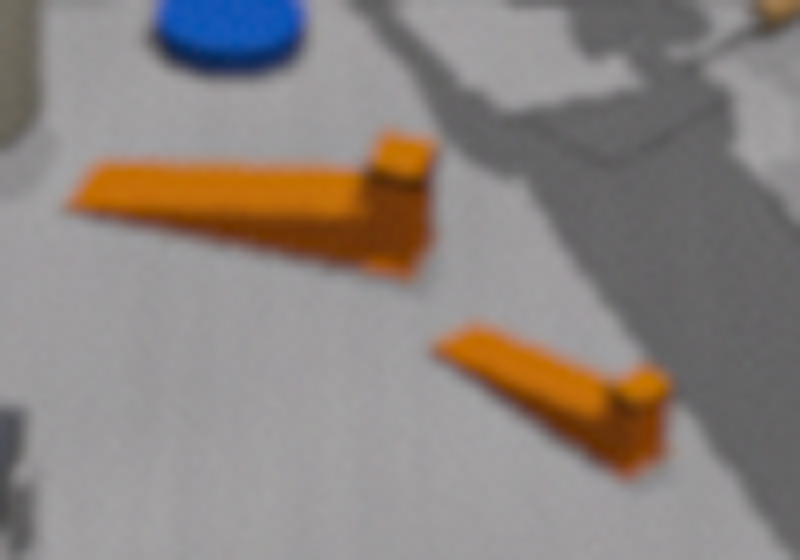

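View pics/z4.png

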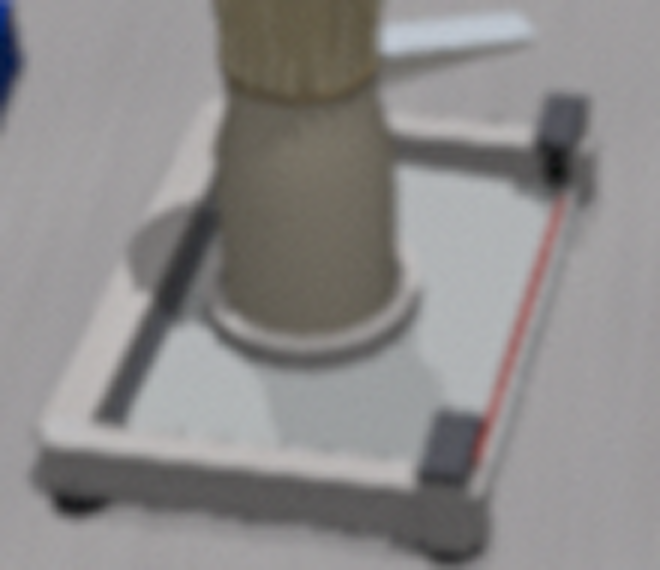

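```bash
cat > m.py <<'E'
from h import *
from scipy.optimize import least_squares
cs,cd=cam('scene'),cam('side')
def tri(a,b):
    o1,v1=ray(cs,a);o2,v2=ray(cd,b);v1/=np.linalg.norm(v1);v2/=np.linalg.norm(v2)
    A=np.c_[v1,-v2];k=np.linalg.lstsq(A,o2-o1,rcond=None)[0];p,q=o1+v1*k[0],o2+v2*k[1]
    return (p+q)/2,np.linalg.norm(p-q)
z1=lambda x,y:(x/6+130-.4,y/6+190-.4); z2=lambda x,y:(x/6+225-.4,y/6+230-.4)
z3=lambda x,y:(x/8+250-.4,y/8+130-.4); z4=lambda x,y:(x/6+155-.4,y/6+165-.4)
E
python3 - <<'E'
from m import *
np.set_printoptions(precision=4,suppress=True)
print('lips',tri(z2(101,110),z4(455,445)),tri(z2(588,55),z4(565,115)))
L=[onz(cs,z2(101,110),.058),onz(cs,z2(588,55),.058),onz(cd,z4(565,115),.058),onz(cd,z4(455,445),.058)]
print(np.array(L))
# red line
R=[onz(cs,z2(150,161),.016),onz(cs,z2(548,115),.016),onz(cd,z4(563,200),.016),onz(cd,z4(480,455),.016)]
print('red',np.array(R))
for a,b in ((0,1),(2,3)):
    d=R[b]-R[a];print(np.degrees(np.arctan2(d[1],d[0])))
# wedge
print('tipz',[onz(cs,z1(*p),.003) for p in((102,513),(185,514))],[onz(cd,z3(*p),.003) for p in((97,162),(68,208))])
print('top',[onz(cs,z1(*p),.053) for p in((155,213),(213,213),(210,250),(148,248))],[onz(cd,z3(*p),.053) for p in((385,133),(438,145),(430,180),(368,170))])
E
```

```text
lips (array([ 0.5987, -0.0484, -0.0326]), np.float64(0.159858534276424)) (array([0.6293, 0.0719, 0.1353]), np.float64(0.13638939266132236))
[[ 0.6033 -0.1096  0.058 ]
 [ 0.6345  0.1244  0.058 ]
 [ 0.5955 -0.1072  0.058 ]
 [ 0.6252  0.1317  0.058 ]]
red [[ 0.6006 -0.0858  0.016 ]
 [ 0.6267  0.1095  0.016 ]
 [ 0.5967 -0.0904  0.016 ]
 [ 0.6204  0.0955  0.016 ]]
82.38798664481519
82.74510658719873
tipz [array([ 0.5762, -0.3816,  0.003 ]), array([ 0.5881, -0.344 ,  0.003 ])] [array([ 0.5719, -0.3831,  0.003 ]), array([ 0.5827, -0.3452,  0.003 ])]
top [array([ 0.4245, -0.3291,  0.053 ]), array([ 0.4331, -0.3011,  0.053 ]), array([ 0.4611, -0.3068,  0.053 ]), array([ 0.4505, -0.336 ,  0.053 ])] [array([ 0.4441, -0.3338,  0.053 ]), array([ 0.4214, -0.3253,  0.053 ]), array([ 0.4254, -0.2976,  0.053 ]), array([ 0.4516, -0.3042,  0.053 ])]
```

Emit:
{"fn": "arm_command", "kwargs": {
  "rows": [
    [-0.01,-0.02,0,4],
    [-0.025,-0.05,0,9],
    [-0.042,-0.084,0,15],
    [-0.06,-0.118,0,21],
    [-0.077,-0.152,0,27],
    [-0.094,-0.186,0,33],
    [-0.11,-0.218,0,38],
    [-0.124,-0.244,0,41],
    [-0.132,-0.262,0,42],
    [-0.136,-0.268,0,42],
    [-0.136,-0.268,0,42]
  ],
  "gripper": 0.0878
}}

```text
time_s: 1.67
eef_pos: [0.4336, -0.3147, 0.2228]
orientation: [0.0, -0.588, 0.809, -0.0]
wrist_force: [-0.3, -0.3, 0.7]
opening: 0.0877
```

```bash
python3 - <<'E'
from h import *
s=arm.sense();print(s['time_s'],s['eef_pos'],s['orientation'],s['joints'],s['wrist_force'])
cv2.imwrite('pics/w1.png',arm.grab_frame('wrist'))
import pickle;pickle.dump(s,open('s1.pkl','wb'))
E
```

```text
1.6667 [ 0.43362086 -0.3146919   0.22275352] [ 4.73818755e-05 -5.88283906e-01  8.08654462e-01 -7.06096292e-05] [-6.91325776e-01 -8.20229868e-02  1.40412395e+00  5.85941086e-05
  1.81933138e+00  1.19241121e+00] [-0.3141057  -0.26403139  0.71733953]
```

View pics/w1.png

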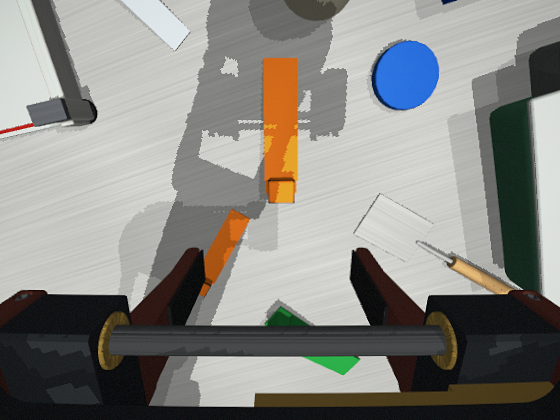

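```bash
python3 - <<'E'
import cv2
a=cv2.imread('pics/w1.png')
cv2.imwrite('pics/w1z.png',cv2.resize(a[45:215,230:330],None,fx=3.5,fy=3.5,interpolation=cv2.INTER_CUBIC))
from h import *;import pickle
s=pickle.load(open('s1.pkl','rb'));c=cam('wrist',s)
for p in ((264,58),(297,58)): print('tip',onz(c,p,.003))
for p in ((268,180),(294,180),(295,203),(269,203)): print('top',onz(c,p,.053))
E
```

```text
tip [ 0.58348415 -0.34659518  0.003     ]
tip [ 0.57175093 -0.38295976  0.003     ]
top [ 0.4547855  -0.31025537  0.053     ]
top [ 0.44582111 -0.33802705  0.053     ]
top [ 0.41988233 -0.33132342  0.053     ]
top [ 0.42905748 -0.30290133  0.053     ]
```

View pics/w1z.png

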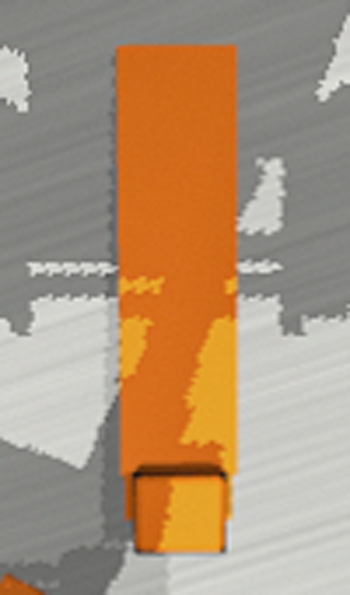

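```bash
python3 - <<'E'
from h import *;import pickle
s=pickle.load(open('s1.pkl','rb'));c=cam('wrist',s)
g=np.array([.4374,-.3206]);u=np.array([.9537,-.3007]);v=np.array([.3007,.9537])
for p in ((233,208),(250,214),(213,285),(204,298)): 
  q=onz(c,p,.003)[:2]-g; print(p,q@u,q@v)
E
```

```text
(233, 208) -0.033445261848007765 0.06385164532131435
(250, 214) -0.041954759201195575 0.04152189695554395
(213, 285) -0.1493470429252646 0.09891877179535945
(204, 298) -0.17105234654403378 0.11383278913510739
```

Emit:
{"fn": "arm_command", "kwargs": {
  "rows": [
    [0.002,-0.003,0.012,0],
    [0.004,-0.005,0.035,-0.5],
    [0.0044,-0.0054,0.065,-0.5],
    [0.0044,-0.0054,0.095,-0.5],
    [0.0044,-0.0054,0.12,-0.5],
    [0.0044,-0.0054,0.14,-0.5],
    [0.0044,-0.0054,0.14,-0.5]
  ],
  "gripper": 0.056
}}

```text
time_s: 2.3
eef_pos: [0.4332, -0.3212, 0.0761]
orientation: [-0.002, -0.59, 0.807, 0.005]
wrist_force: [-1.0, 0.5, -0.4]
opening: 0.0561
```

```bash
python3 - <<'E'
from h import *
s=arm.sense();print(s['time_s'],s['eef_pos'],s['orientation'],s['wrist_force'])
cv2.imwrite('pics/w2.png',arm.grab_frame('wrist'))
c=cam('wrist',s)
print(proj(c,[[.4374,-.3206,.053],[.5776,-.3648,.003]]))
E
```

```text
2.3 [ 0.43316369 -0.32117126  0.07611204] [-0.00164386 -0.59045205  0.80705832  0.00453312] [-1.04763609  0.51467288 -0.44132937]
[[275.1422222  243.29769164]
 [275.06738573  16.43211695]]
```

View pics/w2.png

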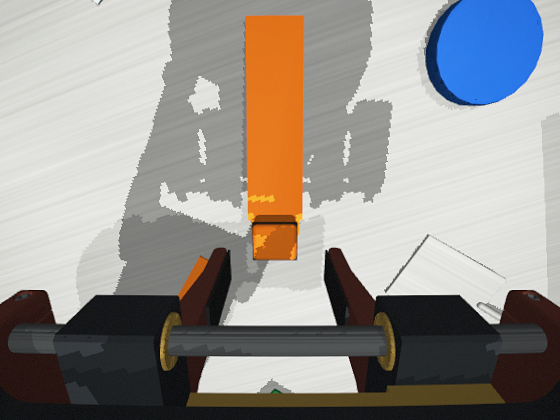

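Emit:
{"fn": "arm_command", "kwargs": {
  "rows": [
    [0,0,0,0],
    [0,0,0,0]
  ]
}}

```text
time_s: 2.52
eef_pos: [0.4341, -0.3229, 0.0803]
orientation: [-0.001, -0.59, 0.807, 0.002]
wrist_force: [0.5, -0.5, 0.2]
opening: 0.0559
```

Emit:
{"fn": "arm_command", "kwargs": {
  "rows": [
    [-0.0032,-0.0024,0,0],
    [-0.0032,-0.0024,0.012,0],
    [-0.0032,-0.0024,0.026,0],
    [-0.0032,-0.0024,0.038,0],
    [-0.0032,-0.0024,0.05,0],
    [-0.0032,-0.0024,0.06,0],
    [-0.0032,-0.0024,0.066,0],
    [-0.0032,-0.0024,0.066,0],
    [-0.0032,-0.0024,0.066,0]
  ]
}}

```text
time_s: 3.27
eef_pos: [0.4369, -0.3203, 0.014]
orientation: [-0.001, -0.59, 0.807, 0.002]
wrist_force: [0.1, -0.3, -0.1]
opening: 0.0561
```

```bash
python3 - <<'E'
from h import *
s=arm.sense();print(s['time_s'],s['eef_pos'],s['orientation'],s['wrist_force'])
cv2.imwrite('pics/w3.png',arm.grab_frame('wrist'))
E
```

```text
3.2667 [ 0.43694438 -0.32029224  0.01398113] [-0.00123413 -0.59010873  0.80731911  0.00245312] [ 0.12179489 -0.31032785 -0.12059835]
```

View pics/w3.png

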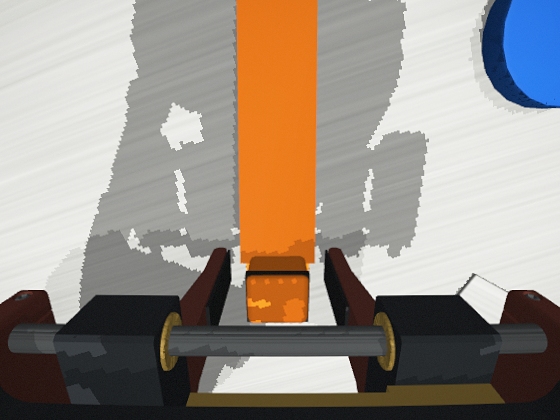

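Handle (247–309, 272–322) is centred between the fingers, no contact. Close.

Emit:
{"fn": "arm_command", "kwargs": {
  "rows": [
    [0,0,0,0],
    [0,0,0,0],
    [0,0,0,0],
    [0,0,0,0],
    [0,0,0,0],
    [0,0,0,0],
    [0,0,0,0],
    [0,0,0,0]
  ],
  "gripper": 0.015,
  "force": 40
}}

```text
time_s: 3.98
eef_pos: [0.4375, -0.3207, 0.0151]
orientation: [-0.001, -0.59, 0.807, 0.002]
wrist_force: [0.0, 0.2, 2.7]
opening: 0.0298
```

Emit:
{"fn": "arm_command", "kwargs": {
  "rows": [
    [0,0,-0.01,0],
    [0,0,-0.03,0],
    [0,0,-0.055,0],
    [-0.012,0.004,-0.07,0],
    [-0.035,0.012,-0.08,-1],
    [-0.065,0.023,-0.08,-2],
    [-0.1,0.035,-0.08,-3],
    [-0.135,0.048,-0.08,-4],
    [-0.17,0.06,-0.08,-5],
    [-0.205,0.073,-0.08,-6],
    [-0.24,0.085,-0.08,-7],
    [-0.27,0.096,-0.08,-8]
  ]
}}

```text
time_s: 4.98
eef_pos: [0.4276, -0.0323, 0.0958]
orientation: [-0.001, -0.645, 0.764, 0.002]
wrist_force: [-0.2, 0.6, -2.2]
opening: 0.0296
```

```bash
python3 - <<'E'
from h import *
s=arm.sense();print(s['time_s'],s['eef_pos'],s['orientation'],s['wrist_force'],s['opening'])
R=quatR(s['orientation']);d=R.T@(np.array([.426,.0345,.095])-s['eef_pos']);print(d,np.degrees(np.arctan2(-R[1,1],-R[0,1])))
E
```

```text
4.9833 [ 0.42755822 -0.03230906  0.09580456] [-7.31142777e-04 -6.45431460e-01  7.63815760e-01  1.78316690e-03] [-0.23146942  0.55857297 -2.15145845] 0.0296059173267331
[-0.06561175  0.01267918  0.00092882] -9.60363047408865
```

Emit:
{"fn": "arm_command", "kwargs": {
  "rows": [
    [-0.02,0.004,0,-1],
    [-0.04,0.008,0,-2],
    [-0.055,0.011,0,-2],
    [-0.065,0.0127,0,-2],
    [-0.065,0.0127,0,-2],
    [-0.065,0.0127,0,-2]
  ]
}}

```text
time_s: 5.48
eef_pos: [0.4258, 0.0338, 0.096]
orientation: [-0.001, -0.659, 0.752, 0.002]
wrist_force: [-0.3, -0.2, -1.1]
opening: 0.03
```

```bash
python3 - <<'E'
from h import *
import pickle
s=arm.sense();print(s['time_s'],s['eef_pos'],s['orientation'],s['wrist_force'],s['opening'])
pickle.dump(s,open('s4.pkl','wb'))
R=quatR(s['orientation']);print(np.degrees(np.arctan2(-R[1,1],-R[0,1])))
a=arm.grab_frame('wrist');cv2.imwrite('pics/w4.png',a)
b=arm.grab_frame('side');cv2.imwrite('pics/d4.png',b)
print(arm.look_for('stand_mouth','wrist')[:2])
c=cam('wrist',s);
E
```

```text
5.4833 [0.42581198 0.03379238 0.09596718] [-0.00097047 -0.65899358  0.75214604  0.00168665] [-0.26003106 -0.19891779 -1.14396002] 0.029955977587450965
-7.553401075541535
[]
```

View pics/w4.png

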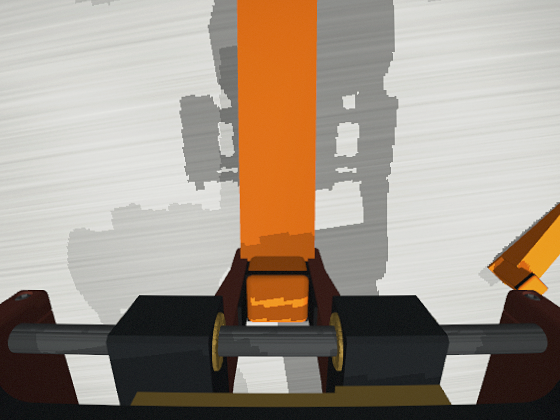

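View pics/d4.png

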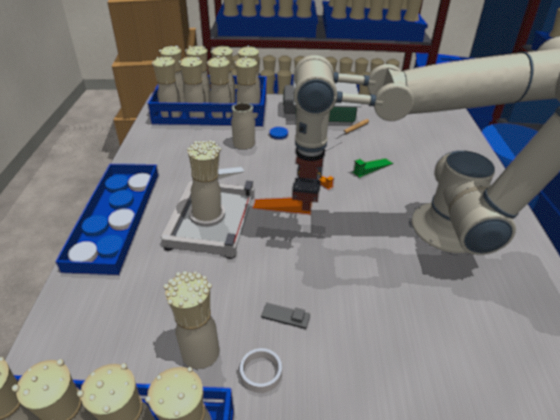

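Emit:
{"fn": "arm_command", "kwargs": {
  "rows": [
    [0,0,-0.015,0],
    [0,0,-0.045,0],
    [0,0,-0.08,0],
    [0,0,-0.115,0],
    [0,0,-0.15,0],
    [0,0,-0.175,0],
    [0,0,-0.185,0],
    [0,0,-0.185,0],
    [0,0,-0.185,0]
  ]
}}

```text
time_s: 6.38
eef_pos: [0.4267, 0.0323, 0.2798]
orientation: [-0.001, -0.658, 0.753, 0.002]
wrist_force: [-0.2, 0.1, -1.2]
opening: 0.0302
```

```bash
python3 - <<'E'
from h import *
import pickle
s=arm.sense();print(s['time_s'],s['eef_pos'],s['orientation'],s['wrist_force'],s['opening'])
pickle.dump(s,open('s5.pkl','wb'))
a=arm.grab_frame('wrist');cv2.imwrite('pics/w5.png',a)
print(arm.look_for('stand_mouth','wrist')[:2])
E
```

```text
6.3833 [0.42669176 0.03228969 0.27980834] [-0.00129456 -0.65784348  0.75315079  0.00204011] [-0.18750272  0.12688813 -1.17117514] 0.030152820187843352
[{'location': [232.9, 23.6], 'p': 0.86}]
```

View pics/w5.png

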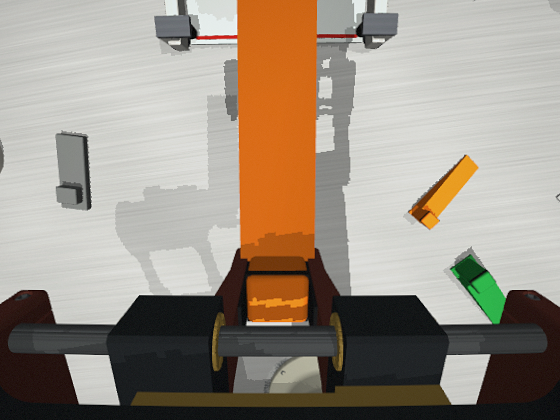

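Lips and the red edge are visible at the top (lips about (174,26) and (380,24), red line at row ~36). Zoom.

```bash
python3 - <<'E'
import cv2
a=cv2.imread('pics/w5.png')
cv2.imwrite('pics/w5z.png',cv2.resize(a[0:60,145:410],None,fx=3,fy=3,interpolation=cv2.INTER_CUBIC))
E
```

```text
(no output)
```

View pics/w5z.png

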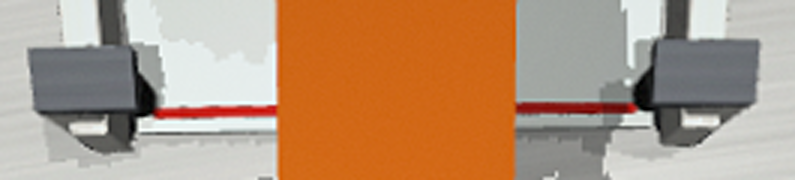

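```bash
python3 - <<'E'
from h import *;import pickle
np.set_printoptions(precision=4,suppress=True)
s=pickle.load(open('s5.pkl','rb'));c=cam('wrist',s)
print(-c[2].T@c[3])
f=lambda p,z:onz(c,(p[0]/3+145-.33,p[1]/3-.33),z)
L=[f(p,.058) for p in((28,48),(133,46),(137,112),(35,110))];R=[f(p,.058) for p in((655,42),(758,40),(756,103),(655,105))]
L=np.array(L);R=np.array(R);print(L,R)
l,r=L.mean(0),R.mean(0);print('lips',l,r,(l+r)/2,np.linalg.norm(l-r),np.degrees(np.arctan2(*(r-l)[:2]))) 
outl,outr=(L[0]+L[3])/2,(R[1]+R[2])/2;print('outer',np.linalg.norm(outl-outr),(outl+outr)/2)
ed=[f(p,.016) for p in((155,114),(276,111),(516,107),(635,106))];print('red',np.array(ed))
bl=[f(p,.016) for p in((140,132),(650,128))];print('blk z16',np.array(bl)); print('blk z10',np.array([f(p,.010) for p in((140,132),(650,128))]))
for d in (ed[3]-ed[0],bl[1]-bl[0]): print('yaw',np.degrees(np.arctan2(-d[0],d[1]))+180)
E
```

```text
[0.5094 0.0213 0.4418]
[[0.6401 0.1444 0.058 ]
 [0.6348 0.1049 0.058 ]
 [0.6127 0.1081 0.058 ]
 [0.6191 0.1468 0.058 ]] [[ 0.6098 -0.0892  0.058 ]
 [ 0.6058 -0.1278  0.058 ]
 [ 0.5845 -0.1264  0.058 ]
 [ 0.5885 -0.0879  0.058 ]]
lips [0.6267 0.1261 0.058 ] [ 0.5972 -0.1078  0.058 ] [0.6119 0.0091 0.058 ] 0.2357446176002702 -172.81070994592199
outer 0.27486534501869914 [0.6124 0.0093 0.058 ]
red [[ 0.6221  0.1102  0.016 ]
 [ 0.616   0.0592  0.016 ]
 [ 0.6039 -0.0414  0.016 ]
 [ 0.5979 -0.0914  0.016 ]]
blk z16 [[ 0.6163  0.118   0.016 ]
 [ 0.5886 -0.0972  0.016 ]]
blk z10 [[ 0.6178  0.1193  0.01  ]
 [ 0.5898 -0.0989  0.01  ]]
yaw 353.139486658803
yaw 352.68717727963667
```

```bash
python3 - <<'E'
from h import *
s=arm.sense();R=quatR(s['orientation']);print(s['eef_pos'])
a=np.radians(-7.2);u=np.array([np.cos(a),np.sin(a)]);M=np.array([.604,.0095])
p=M-.188*u;d=R.T@(np.array([*p,.020])-s['eef_pos']);print(p,d,np.degrees(np.arctan2(-R[1,1],-R[0,1])), R[:,2])
E
```

```text
[0.42613321 0.03251562 0.27834044]
[0.41748244 0.03306265] [0.00071122 0.00666076 0.258399  ] -7.705127674989237 [-0.00756579  0.00138859 -0.99997041]
```

Emit:
{"fn": "arm_command", "kwargs": {
  "rows": [
    [0.0002,0.002,0.01,-0.5],
    [0.0007,0.005,0.035,-0.5],
    [0.0007,0.0067,0.07,-0.5],
    [0.0007,0.0067,0.105,-0.5],
    [0.0007,0.0067,0.14,-0.5],
    [0.0007,0.0067,0.17,-0.5],
    [0.0007,0.0067,0.2,-0.5],
    [0.0007,0.0067,0.225,-0.5],
    [0.0007,0.0067,0.243,-0.5],
    [0.0007,0.0067,0.254,-0.5],
    [0.0007,0.0067,0.258,-0.5],
    [0.0007,0.0067,0.258,-0.5]
  ]
}}

```text
time_s: 7.48
eef_pos: [0.4163, 0.0331, 0.0188]
orientation: [-0.004, -0.661, 0.75, 0.004]
wrist_force: [0.7, 0.3, -0.9]
opening: 0.0296
```

Emit:
{"fn": "arm_command", "kwargs": {
  "rows": [
    [0,0,0,0],
    [0,0,0,0]
  ]
}}

```text
time_s: 7.65
eef_pos: [0.4169, 0.0331, 0.0199]
orientation: [-0.003, -0.661, 0.75, 0.003]
wrist_force: [-1.2, -0.3, -1.2]
opening: 0.0296
```

```bash
python3 - <<'E'
from h import *
s=arm.sense();R=quatR(s['orientation']);print(s['eef_pos'],s['wrist_force'],s['wrist_torque'],R[:,2],s['opening'])
a=np.radians(-7.2);u=np.array([np.cos(a),np.sin(a)]);M=np.array([.604,.0095])
e=s['eef_pos'][:2]-M;print(e@u,e@[-u[1],u[0]],np.degrees(np.arctan2(-R[1,1],-R[0,1])))
cv2.imwrite('pics/d6.png',cv2.resize(arm.grab_frame('side')[130:270,150:350],None,fx=4,fy=4,interpolation=cv2.INTER_CUBIC))
E
```

```text
[0.41694528 0.03305367 0.01989908] [-1.16248131 -0.29177581 -1.17085758] [0.00794453 0.05114633 0.0535723 ] [-0.00894454  0.00136023 -0.99995907] 0.029583587902305336
-0.18853179859509162 -7.622701781477548e-05 -7.204797414035593
```

View pics/d6.png

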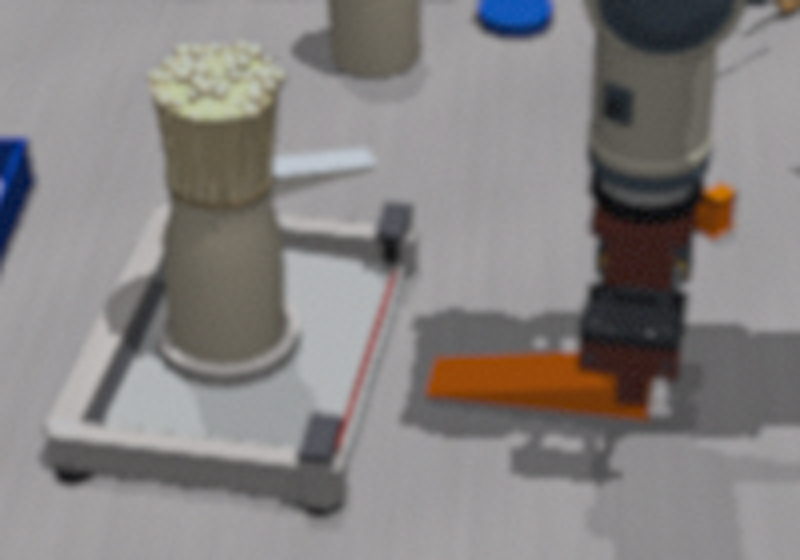

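Emit:
{"fn": "arm_command", "kwargs": {
  "rows": [
    [0,0,0.0015,0],
    [0,0,0.003,0],
    [0,0,0.0045,0],
    [0,0,0.0045,0],
    [0,0,0.0045,0]
  ]
}}

```text
time_s: 8.12
eef_pos: [0.4172, 0.0331, 0.0157]
orientation: [-0.003, -0.661, 0.75, 0.003]
wrist_force: [0.3, 0.1, -1.4]
opening: 0.0297
```

Emit:
{"fn": "arm_command", "kwargs": {
  "rows": [
    [0,0,0.0005,0],
    [0,0,0.001,0],
    [0,0,0.0012,0],
    [0,0,0.0012,0]
  ]
}}

```text
time_s: 8.45
eef_pos: [0.4177, 0.0331, 0.0152]
orientation: [-0.002, -0.661, 0.75, 0.003]
wrist_force: [-0.7, 0.1, 3.3]
opening: 0.0297
```

Emit:
{"fn": "arm_command", "kwargs": {
  "rows": [
    [0,-0.003,0,0],
    [0,-0.009,0,0],
    [0,-0.016,-0.0001,0],
    [0,-0.023,-0.0002,0],
    [0,-0.03,-0.0003,0],
    [0,-0.037,-0.0003,0],
    [0,-0.044,-0.0004,0],
    [0,-0.05,-0.0004,0],
    [0,-0.055,-0.0005,0],
    [0,-0.058,-0.0005,0],
    [0,-0.06,-0.0005,0],
    [0,-0.06,-0.0005,0]
  ]
}}

```text
time_s: 9.45
eef_pos: [0.4777, 0.0255, 0.0152]
orientation: [-0.002, -0.661, 0.75, 0.003]
wrist_force: [0.3, 0.2, 0.1]
opening: 0.0296
```

```bash
cat > st.py <<'E'
from h import *
import sys
s=arm.sense();R=quatR(s['orientation'])
a=np.radians(-7.2);u=np.array([np.cos(a),np.sin(a)]);M=np.array([.604,.0095])
e=s['eef_pos'][:2]-M
print('t',round(s['time_s'],2),'z',s['eef_pos'][2].round(4),'tip in',(e@u+.148).round(4),'lat',(e@[-u[1],u[0]]).round(4),'yaw',np.degrees(np.arctan2(-R[1,1],-R[0,1])).round(2))
f=s['wrist_force'];print('push',(-f[:2]@u).round(2),'lat',(f[:2]@[-u[1],u[0]]).round(2),'z',f[2].round(2),'open',s['opening'],'tilt',R[2,:2].round(4))
E
python3 st.py
```

```text
t 9.45 z 0.0152 tip in 0.0207 lat 0.0 yaw -7.21
push -0.32 lat 0.23 z 0.13 open 0.02956016575502803 tilt [-0.0005  0.0063]
```

Emit:
{"fn": "arm_command", "kwargs": {
  "rows": [
    [0,-0.002,0,0],
    [0,-0.005,0,0],
    [0,-0.008,0,0],
    [0,-0.01,-0.0001,0],
    [0,-0.012,-0.0001,0],
    [0,-0.012,-0.0001,0]
  ]
}}

```text
time_s: 9.95
eef_pos: [0.4889, 0.0241, 0.0151]
orientation: [-0.003, -0.661, 0.75, 0.003]
wrist_force: [-3.7, 1.7, 3.4]
opening: 0.0296
```

```bash
python3 st.py; python3 - <<'E'
from h import *
cv2.imwrite('pics/d7.png',cv2.resize(arm.grab_frame('side')[130:270,150:350],None,fx=4,fy=4,interpolation=cv2.INTER_CUBIC))
cv2.imwrite('pics/w7.png',arm.grab_frame('wrist'))
E
```

```text
t 9.95 z 0.0151 tip in 0.032 lat 0.0001 yaw -7.2
push 3.91 lat 1.18 z 3.35 open 0.029565589411875915 tilt [-0.0005  0.0084]
```

View pics/d7.png

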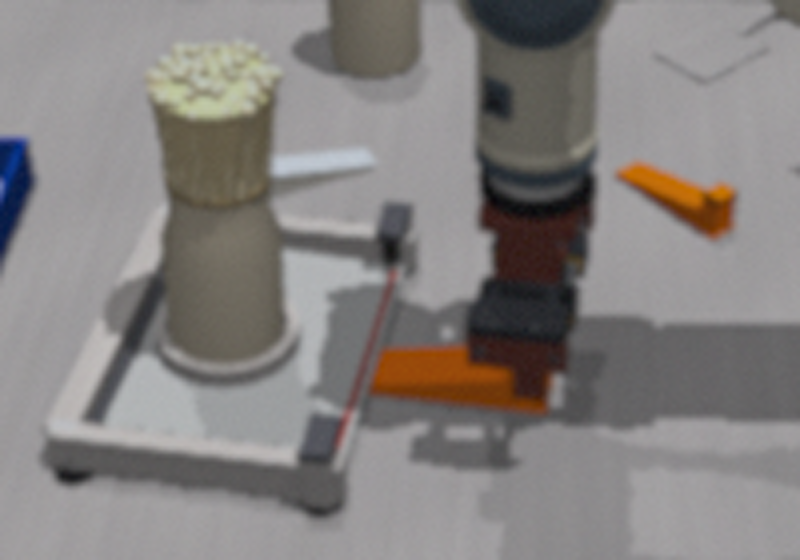

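View pics/w7.png

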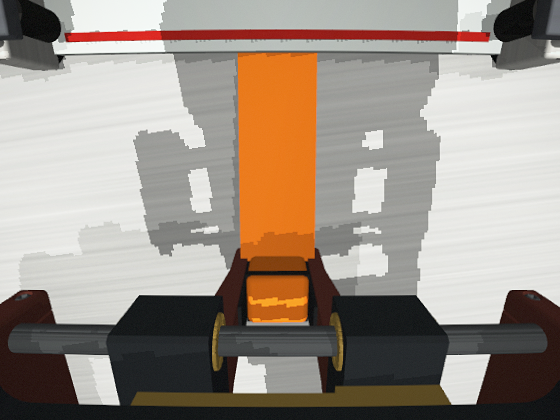

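Emit:
{"fn": "arm_command", "kwargs": {
  "rows": [
    [0,-0.002,0,0],
    [0,-0.004,0,0],
    [0,-0.006,0,0],
    [0,-0.008,-0.0001,0],
    [0,-0.01,-0.0001,0],
    [0,-0.012,-0.0001,0],
    [0,-0.014,-0.0001,0],
    [0,-0.016,-0.0001,0],
    [0,-0.018,-0.0001,0],
    [0,-0.02,-0.0002,0],
    [0,-0.022,-0.0002,0],
    [0,-0.024,-0.0002,0]
  ]
}}

```text
time_s: 11.05
eef_pos: [0.512, 0.0212, 0.015]
orientation: [-0.003, -0.661, 0.75, 0.004]
wrist_force: [-6.7, 0.8, 5.1]
opening: 0.0299
```

```bash
python3 st.py
```

```text
t 11.05 z 0.015 tip in 0.0553 lat 0.0001 yaw -7.19
push 6.72 lat -0.02 z 5.12 open 0.02988435931885047 tilt [-0.0004  0.0099]
```

Emit:
{"fn": "arm_command", "kwargs": {
  "rows": [
    [0,-0.0015,-0.0001,0],
    [0,-0.003,-0.0001,0],
    [0,-0.0045,-0.0001,0],
    [0,-0.006,-0.0002,0],
    [0,-0.0075,-0.0002,0],
    [0,-0.009,-0.0002,0],
    [0,-0.0105,-0.0002,0],
    [0,-0.012,-0.0003,0]
  ]
}}

```text
time_s: 11.72
eef_pos: [0.5232, 0.0198, 0.015]
orientation: [-0.004, -0.661, 0.75, 0.005]
wrist_force: [-5.8, 1.0, 3.5]
opening: 0.0296
```

```bash
python3 st.py
```

```text
t 11.72 z 0.015 tip in 0.0665 lat 0.0001 yaw -7.18
push 5.9 lat 0.29 z 3.5 open 0.029624785788634412 tilt [-0.0003  0.0118]
```

Emit:
{"fn": "arm_command", "kwargs": {
  "rows": [
    [0,-0.001,0,0],
    [0,-0.002,0,0],
    [0,-0.003,0,0],
    [0,-0.004,-0.0001,0],
    [0,-0.005,-0.0001,0],
    [0,-0.006,-0.0001,0],
    [0,-0.007,-0.0001,0]
  ]
}}

```text
time_s: 12.3
eef_pos: [0.5293, 0.0191, 0.015]
orientation: [-0.004, -0.661, 0.75, 0.005]
wrist_force: [-6.5, 0.8, 5.1]
opening: 0.0304
```

```bash
python3 st.py
```

```text
t 12.3 z 0.015 tip in 0.0727 lat 0.0002 yaw -7.17
push 6.54 lat -0.05 z 5.07 open 0.03036398096091235 tilt [-0.0002  0.0137]
```

Emit:
{"fn": "arm_command", "kwargs": {
  "rows": [
    [0,-0.001,-0.0001,0],
    [0,-0.002,-0.0001,0],
    [0,-0.003,-0.0002,0],
    [0,-0.004,-0.0002,0],
    [0,-0.005,-0.0003,0],
    [0,-0.006,-0.0003,0]
  ]
}}

```text
time_s: 12.8
eef_pos: [0.5323, 0.0188, 0.015]
orientation: [-0.007, -0.662, 0.75, 0.008]
wrist_force: [-18.4, 1.1, 11.4]
opening: 0.03
```

```bash
python3 st.py
```

```text
t 12.8 z 0.015 tip in 0.0757 lat 0.0002 yaw -7.16
push 18.34 lat -1.25 z 11.44 open 0.02998580664783257 tilt [-0.      0.0212]
```

Emit:
{"fn": "arm_command", "kwargs": {
  "rows": [
    [0,0,0,0],
    [0,0,0,0],
    [0,0,0,0]
  ]
}}

```text
time_s: 13.05
eef_pos: [0.5322, 0.0188, 0.015]
orientation: [-0.007, -0.662, 0.75, 0.008]
wrist_force: [-3.3, -0.0, 3.4]
opening: 0.0299
```

```bash
python3 st.py; python3 - <<'E'
from h import *
cv2.imwrite('pics/d8.png',cv2.resize(arm.grab_frame('side')[130:270,150:350],None,fx=4,fy=4,interpolation=cv2.INTER_CUBIC))
cv2.imwrite('pics/w8.png',arm.grab_frame('wrist'))
E
```

```text
t 13.05 z 0.015 tip in 0.0756 lat 0.0002 yaw -7.16
push 3.23 lat -0.43 z 3.41 open 0.02992085048452511 tilt [0.     0.0214]
```

View pics/d8.png

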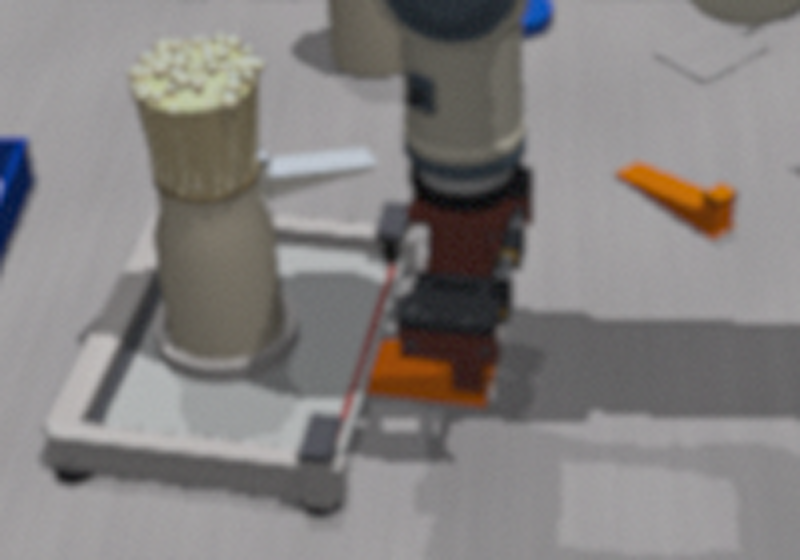

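View pics/w8.png

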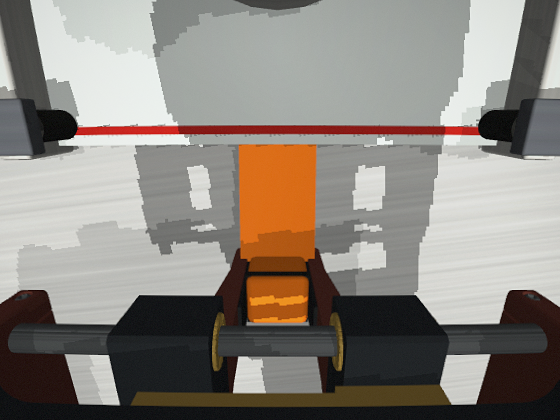

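Emit:
{"fn": "arm_command", "kwargs": {
  "rows": [
    [0,0,0,0],
    [0,0,0,0],
    [0,0,0,0],
    [0,0,0,0],
    [0,0,0,0]
  ],
  "gripper": 0.046
}}

```text
time_s: 13.57
eef_pos: [0.5321, 0.0187, 0.0148]
orientation: [-0.007, -0.662, 0.75, 0.008]
wrist_force: [-0.5, -0.3, -0.1]
opening: 0.046
```

```bash
python3 st.py; python3 - <<'E'
from h import *
cv2.imwrite('pics/w9.png',arm.grab_frame('wrist'))
E
```

```text
t 13.57 z 0.0148 tip in 0.0756 lat 0.0002 yaw -7.16
push 0.5 lat -0.35 z -0.09 open 0.04603853336806341 tilt [0.     0.0216]
```

View pics/w9.png

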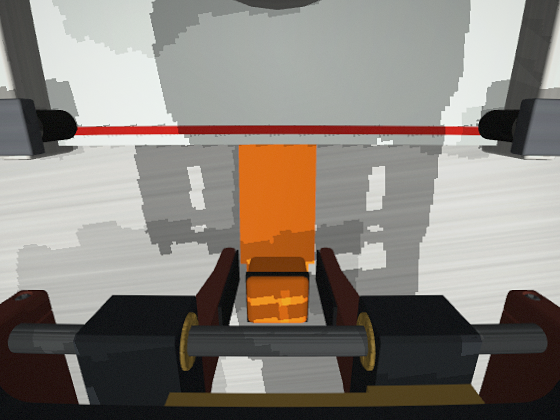

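Emit:
{"fn": "arm_command", "kwargs": {
  "rows": [
    [0,0,-0.0003,0],
    [0,0,-0.0003,0],
    [0,0,-0.0003,0],
    [0,0,-0.0003,0],
    [0,0,-0.0003,0],
    [0,0,-0.0003,0]
  ],
  "gripper": 0.015,
  "force": 30
}}

```text
time_s: 14.12
eef_pos: [0.5322, 0.0187, 0.0151]
orientation: [-0.007, -0.662, 0.75, 0.008]
wrist_force: [0.8, 0.0, -0.8]
opening: 0.0301
```

```bash
python3 st.py
```

```text
t 14.12 z 0.0151 tip in 0.0756 lat 0.0002 yaw -7.16
push -0.8 lat 0.13 z -0.75 open 0.03008691546025537 tilt [0.     0.0215]
```

Emit:
{"fn": "arm_command", "kwargs": {
  "rows": [
    [0,-0.0004,0,0],
    [0,-0.0008,0,0],
    [0,-0.0012,0,0],
    [0,-0.0015,0,0]
  ]
}}

```text
time_s: 14.45
eef_pos: [0.5321, 0.0187, 0.0151]
orientation: [-0.008, -0.662, 0.75, 0.009]
wrist_force: [-10.9, 0.4, 5.6]
opening: 0.0298
```

```bash
python3 st.py
```

```text
t 14.45 z 0.0151 tip in 0.0755 lat 0.0002 yaw -7.16
push 10.83 lat -0.98 z 5.61 open 0.02977863355185898 tilt [0.0002 0.0253]
```

Emit:
{"fn": "arm_command", "kwargs": {
  "rows": [
    [0,0,0,0],
    [0,0,0,0],
    [0,0,0,0]
  ]
}}

```text
time_s: 14.7
eef_pos: [0.5321, 0.0188, 0.0151]
orientation: [-0.008, -0.662, 0.75, 0.009]
wrist_force: [-2.4, 0.7, 0.7]
opening: 0.0297
```

Emit:
{"fn": "arm_command", "kwargs": {
  "rows": [
    [0,0,0,0],
    [0,0,0,0],
    [0,0,0,0],
    [0,0,0,0],
    [0,0,0,0],
    [0,0,0,0]
  ],
  "gripper": 0.052
}}

```text
time_s: 15.2
eef_pos: [0.5322, 0.0188, 0.0151]
orientation: [-0.008, -0.662, 0.75, 0.009]
wrist_force: [0.6, 0.4, -0.0]
opening: 0.0515
```

Emit:
{"fn": "arm_command", "kwargs": {
  "rows": [
    [0,0,-0.005,0],
    [0,0,-0.015,0],
    [0,0.0005,-0.03,0],
    [0,0.001,-0.05,0],
    [0,0.002,-0.075,0],
    [0,0.003,-0.1,0],
    [0,0.015,-0.12,0],
    [0,0.035,-0.13,0],
    [0,0.055,-0.13,0],
    [0,0.065,-0.13,0],
    [0,0.065,-0.13,0]
  ]
}}

```text
time_s: 16.12
eef_pos: [0.4702, 0.0267, 0.1487]
orientation: [-0.007, -0.662, 0.75, 0.009]
wrist_force: [0.7, -0.3, 0.8]
opening: 0.0519
```

```bash
python3 - <<'E'
from h import *
s=arm.sense();print(s['time_s'],s['eef_pos'],s['wrist_force'],s['opening'])
up=lambda i,x,y,w,h,k:cv2.resize(i[y:y+h,x:x+w],None,fx=k,fy=k,interpolation=cv2.INTER_CUBIC)
cv2.imwrite('pics/w10.png',arm.grab_frame('wrist'))
d=arm.grab_frame('side');cv2.imwrite('pics/d10.png',up(d,150,130,200,140,4))
d=arm.grab_frame('scene');cv2.imwrite('pics/s10.png',d)
E
```

```text
16.1167 [0.47019306 0.02673004 0.14874103] [ 0.70512352 -0.27205679  0.83858821] 0.051940371894186745
```

View pics/w10.png

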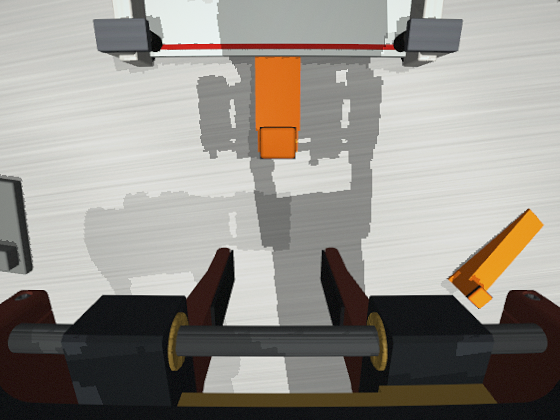

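View pics/d10.png

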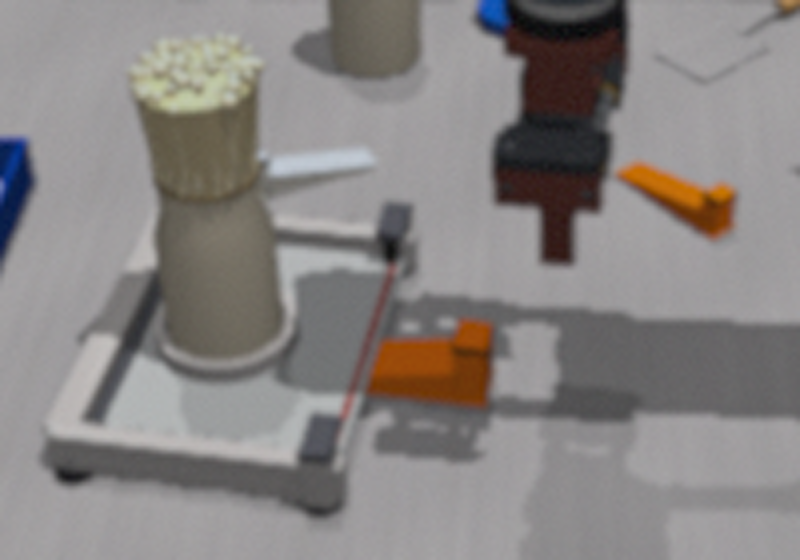

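View pics/s10.png

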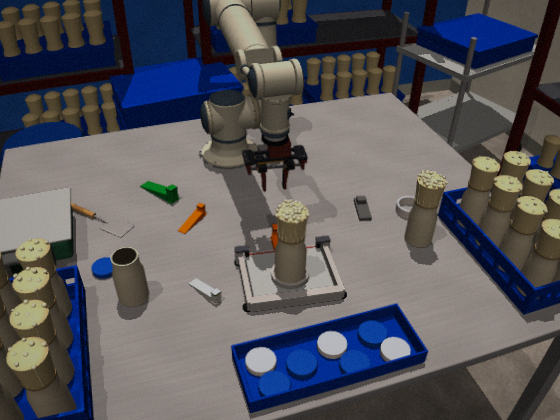

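The wedge stays centred under the edge and the deck is up against the lips. The other things are undisturbed and the gripper is clear. Handing in.

```bash
python3 -c "
from workcell import arm
print(arm.hand_in())"
```

```text
the job is handed in; nothing more can be done
None
```

The large orange wedge is in under the middle of the deck's front edge, the deck looks level against its bumpers, and I've handed the job in. The clock read about 16 s at my last check, against the 64 s limit.

- **Insertion:** I took the wedge by its handle and slid it in square to the edge. It ended about 76 mm in and 0.2 mm off centre by my estimate.
- **Pushed too hard:** The last push read 18 N on the wrist, above the 13 N at which I was to stop. The arm was also pressing down about 11 N, so I estimate that roughly 16 N of that reached the wedge. That would mean it carries about 25 N, and 30 N at worst. This load is estimated, not measured, so a slight bend in the lips isn't ruled out.
- **After letting go:** The wedge did not move in the pictures. I gripped it again and pushed with 11 N, and it still did not shift, so I left it there.
- **Last pictures:** They show the red edge up at the lips, the bottle upright and the gripper well clear. The spare and empty bottles, the spacer and the look-alikes are where they were.

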